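# Empty the used crimp caps through the bin's flap

## Robot

A 7-joint arm with a two-finger parallel gripper is mounted at the origin on a cart in front of the work surface, level with it; the furniture and walls round the work are solid. World frame = base frame: x ahead of the robot, y to its left, z up, the work surface at z = 0. Lengths are in m, angles in rad, forces in N, time in s.
With the tool pointing down it reaches from about 0.425 to 0.825 m from the base axis. Payload 3.6 kg.
Tool frame: the origin (TCP) lies midway between the tips of the shut fingers; the grasp point (between the pads) lies 19 mm behind it; z points along the fingers, y is the line along which they close (so a half turn about z gives the same grasp; the last joint's range is limited). The gripper opens to 93 mm and grips with 3 to 60 N. Pads are 15 mm wide; open, the fingers measure 128 mm over their backs; the gripper's body (75 mm by 188 mm) begins 65 mm behind the grasp point.
Start: joints at [-1.29, 0.615, -0.013, 1.423, 0.008, 1.103, -0.04], TCP at [0.197, 0.619, 0.19] pointing down, gripper open.
Joint ranges: [-3.12, 3.12], [-0.3, 2.06], [-1.34, 1.32], [0.26, 2.42], [-1.36, 4.5], [0.01, 1.98], [-2.84, 2.84]. Speed limits (rad/s): [2.79, 2.79, 3.14, 3.14, 3.14, 3.14, 3.14].

## Interface

Orientations are given as a 3x3 rotation matrix whose columns are the frame's x, y, z axes.
In Python, from bench import get_obs, snapshot, camera_model, job_done, outline_of, place_of gives the robot as it stands.
- The arm moves only by the tool apply_moves, never from a script. Its argument "increments" is a list that holds one entry, the list of rows, each a list of 6 numbers: the shift along the tool's x, y, z normalised to -1 to 1, where 1 is 0.75 m, then the turn, a rotation vector about the tool's x, y, z normalised to -1 to 1, where 1 is pi/2 rad. In form: [[[tx, ty, tz, ax, ay, az], ...]]. A call has 1 to 10 rows; each row is the pose to reach, as a shift and turn from the pose commanded when the call began, along the tool's axes at that moment; what a row does not reach only later rows make up. A row lasts 1/8 s, in which the tool goes at most 62.5 mm and 10.7 degrees, less where a joint would pass 70% of its speed; a pose out of reach is approached as far as the arm can. A call with a number of a shift or a turn outside -1 to 1 is refused whole. A call with a gripper value outside its range is refused whole. "claw" is the opening, from 0 (shut) to 1 (fully open), set as the call begins (left out, the last holds). The fingers move at their own pace and stop on an object; "newtons" is the grip in N (left out, the last holds). Time passes only in rows, so rows that repeat a pose let the fingers close. It gives the time, the measured TCP pose, the force, the opening and the grip force at its end, in the units of the state.
- get_obs(): the state, without advancing time (a new reading comes with each control period).
- snapshot(name): name is "scene" or "side" or "wrist"; returns (picture, depth): 384x512x3 uint8, red, green, blue; 384x512 float32, m along the optical axis (not along the pixel's ray), 0 where there is no reading.
- camera_model(name): a dict with "K" (3x3 intrinsics, pixels), "view" (4x4, takes a point from world to camera coordinates); the wrist camera has in their place "mount" (4x4, takes a point from camera to tool coordinates, whose origin is the TCP and whose axes are the flange's). Camera axes: x right, y up, looking along -z (the intrinsics and any distortion apply to the point x, -y, -z); pixel columns grow to the right and rows downward; lengths in m; the calibration is good to about 2 mm. A picture is of the moment at which its call begins: read the wrist's pose just before it. camera_model takes no time and is no camera call.
- job_done(): hands the job in; it is judged then, once.
Trained networks look in the newest picture that a camera, given by its name, has taken for a name from the list of things; names that differ only in an ending like _2 or _b are one class to them, and where a whole thing is asked for, a point or a joint stands for the part that bears it (a point fixed in the world has none). Each returns a list of dicts, best first, with "score" (0 to 1); they miss things now and then, are a little off and sometimes report something else, mostly with a low value. They report only what shows in the picture. A call takes as long as a camera call.
- outline_of(camera, thing): "mask" (384x512 bool, what is visible of it) and "extent" ([left, top, width, height] in pixels, round what is visible of it).
- place_of(camera, thing): "uv" ([column, row] in pixels: a listed point, or the origin of a listed thing).
The state is a dict: "clock": time; "joint_positions": joint angles; "qd": joint speeds; "joint_torque": joint torques, N m; "tcp_pos": TCP position; "tcp_rot": TCP orientation; "contact_force": force on the tool from outside, world axes, zero at the start; "moment": the same for the moment, N m; "finger_gap": finger opening in m; "finger_force": force on a finger pad.
Only numpy, scipy, OpenCV 4.12 (cv2) and the standard library are available. Lean on these libraries where they do the work, as an engineer would, in place of code of your own. Each camera call takes 0.05 s, during which the arm holds its last target. There are 200 camera calls.

## Task

Take the long-handled steel cup that holds the two used crimp caps, push the flap in the top of the small bench bin down with the cup's rim, and tip both caps past it into the bin. Then let the flap spring shut and set the emptied cup back upright on the worktop.

Things in the scene. Friction and masses are not known exactly. Their poses are not given: they have to be found in the camera images.
- cup: Conical steel cup with a raised side handle, loose, 70 g. Origin: centre of underside; z up. Foot 51 mm, rim 88 mm across, 36 mm high, wall 2.5 mm. An 8 mm rod rises from the rim at -x to the handle: flat black bar 14 mm wide (y), 18 mm deep (z), along x from -70 to -170 mm, axis at y = 0, z = 78 mm; grip its flat sides at x = -135 mm to clear the bin. An identical cup elsewhere is empty.
- flap: Steel flap in the fixed white bin's top, 86 x 106 mm. Origin: middle of hinge, 165 mm above worktop. Shut: level, z up, x along hinge, free edge at y = -88 mm (its right as the robot sees it). Swings only down, to 74 degrees; sprung: 1 to 2 N at 40 mm from the hinge opens 25 degrees. Port 112 (x) by 90 mm (y). Bin: x -72 to +72, y -108 to +18 mm, down to worktop; floor 159 mm below the top.
- cap_0: Used aluminium crimp cap lying in the cup: smooth disc 20 mm across, 8 mm high, 10 g. Origin: centre of underside. Caps stay in the cup until it is tipped about 75 degrees and slide out by 90. Opened, the flap is a chute down to its free edge: tip the cup's mouth to the flap's -y (cup rolled about its handle), low rim 45 mm from the hinge, 20 mm below the bin's top.
- cap_1: The second used crimp cap, beside the first in the same cup, same size: 20 mm across, 8 mm high. Origin: centre of underside. The caps' weight alone does not open the flap.

How it is judged:
On the way:
1. the cup presses the flap open by more than 7 degrees while both caps are still in the cup (angle between flap's own z axis and vertical above 0.12 rad and contact force between cup and flap above 0.1 N and distance between each of cap_0, cap_1 and cup below 0.065 m), for 0.1 s.
At the end, for the whole second after the job is handed in: Both caps lie inside the bin, more than 60 mm below its top; the flap is shut to within 5 degrees; the cup stands on the worktop (its underside less than 12 mm above it), upright within 10 degrees, and everything is at rest (z of each of cap_0, cap_1 in the frame of flap below -0.06 m and y of cap_0 in the frame of flap between -0.108 and 0.018 m and x of cap_0 in the frame of flap between -0.072 and 0.072 m and y of cap_1 in the frame of flap between -0.108 and 0.018 m and x of cap_1 in the frame of flap between -0.072 and 0.072 m and angle between flap's own z axis and vertical below 0.09 rad and height (world z) of cup below 0.012 m and angle between cup's own z axis and vertical below 0.17 rad and linear speed of cup below 0.02 m/s and linear speed of each of cap_0, cap_1 below 0.03 m/s); the robot touches nothing.
It also fails if it takes over 59 s, if anything falls off the work surface, if the arm or the gripper's body presses on something with over 40 N, if the wrist force passes 120 N, or if a joint passes its speed limit or range.

## Working session

There is one attempt and no reset: what is moved stays moved. The work goes in short steps, Python scripts to look and compute and a tool call to move; the robot and the scene stay as the last step left them, time stands still between calls to the robot, and variables do not carry over. Pictures are saved under pics/ and viewed, at most 10 in all, crops included, and the job is handed in when it is done.

Besides the shell and the picture viewer there is one more tool, called after "Call:" as a command line: name --argument value ..., lists and objects as JSON in quotes. apply_moves: Moves the arm, as the interface text tells. Scaled input: -1 to 1 covers 0.75 m each way for a shift and pi/2 rad each way for a turn. Its arguments: {"type":"object","properties":{"increments":{"type":"array"},"claw":{"type":"number"},"newtons":{"type":"number"}},"required":["increments"]}

```bash
mkdir -p pics; cat > h.py <<'E'
import numpy as np, cv2
from bench import *
def world(cam,uv,d,obs=None):
    m=camera_model(cam);K=np.array(m["K"]);uv=np.atleast_2d(uv).astype(float);d=np.asarray(d).reshape(-1)
    x=(uv[:,0]-K[0,2])/K[0,0]*d;y=(uv[:,1]-K[1,2])/K[1,1]*d
    p=np.c_[x,-y,-d,np.ones(len(d))]
    if cam=="wrist":
        T=np.eye(4);T[:3,:3]=obs["tcp_rot"];T[:3,3]=obs["tcp_pos"]
        return (p@(T@np.array(m["mount"])).T)[:,:3]
    return (p@np.linalg.inv(np.array(m["view"])).T)[:,:3]
def cloud(cam,dep,mask,obs=None):
    v,u=np.nonzero(mask&(dep>0));return world(cam,np.c_[u,v],dep[v,u],obs)
E
python3 - <<'E'
from h import *
print(get_obs()); 
ims=[]
for c in("scene","side"):
    im,d=snapshot(c);ims.append(im);m=camera_model(c);print(c,{k:np.round(v,3).tolist() if k in("K","view") else v for k,v in m.items()})
    np.savez(f"{c}.npz",im=im,d=d)
    for t in("cup","flap","cap_0"):
        for r in outline_of(c,t)[:3]:
            P=cloud(c,d,r["mask"]);print(t,round(r["score"],2),r["extent"],np.round(np.percentile(P,[2,50,98],axis=0),3).tolist() if len(P) else None)
        for r in place_of(c,t)[:3]:print(" place",t,round(r["score"],2),np.round(r["uv"],1))
    cv2.imwrite(f"pics/{c}.png",cv2.cvtColor(im,cv2.COLOR_RGB2BGR))
E
```

```text
{'clock': 0.0, 'joint_positions': array([-1.28948486,  0.61594093, -0.01262503,  1.4248532 ,  0.00809331,
        1.10338228, -0.04036003]), 'qd': array([-0.00156479,  0.00095081, -0.00194923, -0.00083534, -0.0004181 ,
       -0.00052897,  0.00178946]), 'joint_torque': array([-2.49705954e-04, -4.58942235e+01,  2.08992669e-01, -1.65743029e+01,
       -6.11291779e-02,  2.05447257e-02,  2.28171925e-04]), 'tcp_pos': array([0.19666282, 0.61865133, 0.18898228]), 'tcp_rot': array([[-9.53032313e-01,  3.02867722e-01, -7.44060004e-04],
       [ 3.02868635e-01,  9.53029235e-01, -2.42214853e-03],
       [-2.44796696e-05, -2.53373825e-03, -9.99996790e-01]]), 'contact_force': array([0.14229468, 0.81260286, 0.74891844]), 'moment': array([-0.0468732 , -0.01959332,  0.02003091]), 'finger_force': 0.0, 'finger_gap': 0.09310781478186075}
scene {'K': [[376.165, 0.0, 252.624], [0.0, 376.165, 195.03], [0.0, 0.0, 1.0]], 'view': [[-0.862, -0.508, -0.0, 0.489], [0.278, -0.472, 0.837, -0.324], [-0.425, 0.721, 0.547, -0.56], [0.0, 0.0, 0.0, 1.0]]}
cup 0.56 [231.6, 177.0, 73.3, 24.4] [[0.564, -0.294, 0.003], [0.
[... 199 characters left out ...]
[197.3 221.4]
 place cap_0 0.6 [251.5 191.8]
side {'K': [[451.94, 0.0, 259.167], [0.0, 451.94, 196.586], [0.0, 0.0, 1.0]], 'view': [[0.915, -0.403, 0.004, -0.644], [0.252, 0.582, 0.773, -0.172], [-0.314, -0.707, 0.634, -0.847], [0.0, 0.0, 0.0, 1.0]]}
cup 0.63 [242.3, 237.0, 106.5, 36.0] [[0.567, -0.292, 0.003], [0.717, -0.253, 0.032], [0.77, -0.216, 0.089]]
 place cup 0.74 [323.3 263.8]
flap 0.92 [196.5, 120.5, 54.7, 26.2] [[0.586, -0.002, 0.164], [0.635, 0.037, 0.166], [0.688, 0.082, 0.168]]
 place flap 0.78 [215.8 122.9]
cap_0 0.5 [317.4, 253.9, 11.6, 10.2] [[0.723, -0.255, 0.006], [0.73, -0.247, 0.012], [0.739, -0.237, 0.015]]
 place cap_0 0.57 [329.5 267. ]
 place cap_0 0.4 [318.8 259.2]
```

View pics/scene.png

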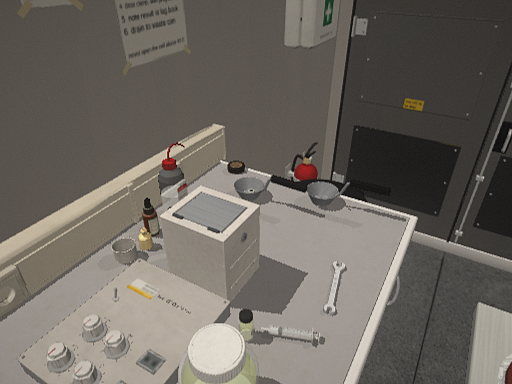

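View pics/side.png

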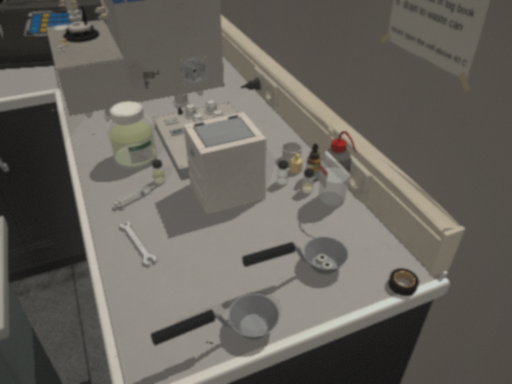

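The scene view shows the bin with its flap around (210,210) and two cups at (250,188) and (323,193). In the side view the cup holding the caps is at (325,258), with its handle running left to (245,253). The empty cup is at (253,318).

```bash
python3 - <<'E'
from h import *
for c in("side","scene"):
    z=np.load(c+".npz");d=z["d"];im=z["im"].astype(int)
    P=cloud(c,d,np.ones(d.shape,bool))
    # handle
    r=(np.abs(P[:,0]-.62)<.09)&(np.abs(P[:,1]+.255)<.07)&(P[:,2]>.08)&(P[:,2]<.1)
    H=P[r]
    if len(H):
        m=H.mean(0);u=np.linalg.svd(H[:,:2]-m[:2])[2][0];s=(H[:,:2]-m[:2])@u;print(c,"handle",len(H),m.round(4),u.round(3),s.min().round(4),s.max().round(4),H[:,1].min(),H[:,1].max())
    r=(np.hypot(P[:,0]-.725,P[:,1]+.255)<.07)&(P[:,2]>.031)&(P[:,2]<.04)
    R=P[r]; A=np.c_[2*R[:,:2],np.ones(len(R))];b=(R[:,:2]**2).sum(1);s=np.linalg.lstsq(A,b,rcond=None)[0]
    print("rim",len(R),s[:2].round(4),np.sqrt(s[2]+s[0]**2+s[1]**2).round(4))
    r=(np.abs(P[:,0]-.635)<.12)&(np.abs(P[:,1]-.045)<.12)&(P[:,2]>.158)&(P[:,2]<.175)
    B=P[r].astype(np.float32);print("bintop",len(B),cv2.minAreaRect(np.ascontiguousarray(B[:,:2])),np.median(B[:,2]))
    snapshot(c)
    o=outline_of(c,"flap")
    if o:
        F=cloud(c,d,o[0]["mask"]).astype(np.float32);F=F[F[:,2]>.15];print("flap",cv2.minAreaRect(np.ascontiguousarray(F[:,:2])),np.median(F[:,2]))
# height obstacles
    T=P[(P[:,0]>0)&(P[:,0]<.85)&(np.abs(P[:,1])<.8)&(P[:,2]>.19)&(P[:,2]<.6)]
    if len(T):
        g,n=np.unique(np.floor(T[:,:2]*10),axis=0,return_counts=True);print([(a.tolist(),T[(np.floor(T[:,:2]*10)==a).all(1),2].max().round(2)) for a,k in zip(g,n) if k>5])
E
```

```text
side handle 434 [ 0.6105 -0.2543  0.0861] [-1.    0.03] -0.051 0.0482 -0.2615621221108925 -0.24402765597661524
rim 314 [ 0.7315 -0.2556] 0.0413
bintop 2240 ((0.6377732157707214, 0.03918243199586868), (0.1311718225479126, 0.14531414210796356), 89.65745544433594) 0.165642
flap ((0.637873649597168, 0.04096774756908417), (0.10670721530914307, 0.09743709117174149), 0.28690630197525024) 0.16575983
[([2.0, 6.0], np.float64(0.31)), ([3.0, 5.0], np.float64(0.2)), ([3.0, 6.0], np.float64(0.29)), ([3.0, 7.0], np.float64(0.28)), ([4.0, 6.0], np.float64(0.29)), ([4.0, 7.0], np.float64(0.28)), ([5.0, 4.0], np.float64(0.33)), ([5.0, 5.0], np.float64(0.33)), ([5.0, 6.0], np.float64(0.3)), ([5.0, 7.0], np.float64(0.27)), ([6.0, 4.0], np.float64(0.32)), ([7.0, 4.0], np.float64(0.31))]
scene handle 173 [ 0.6075 -0.2478  0.0849] [-1.     0.028] -0.0506 0.0478 -0.25833878424093004 -0.24138503453434834
rim 126 [ 0.7295 -0.2537] 0.0421
bintop 3192 ((0.6354255676269531, 0.04087930917739868), (0.14562730491161346, 0.12932689487934113), 0.35139238834381104) 0.16448882
flap ((0.6380273699760437, 0.041826825588941574), (0.1108563169836998, 0.09385763108730316), 0.4776889383792877) 0.16458756
[]
```

Call:
apply_moves --increments '[[[0,0,-0.083,0,0,0],[0,0,-0.166,0,0,0],[0,0,-0.25,0,0,0],[0,0,-0.308,0,0,0],[-0.08,-0.042,-0.308,0,0,0.1],[-0.16,-0.085,-0.308,0,0,0.2],[-0.24,-0.127,-0.308,0,0,0.3],[-0.32,-0.17,-0.308,0,0,0.4],[-0.4,-0.21,-0.308,0,0,0.5],[-0.476,-0.253,-0.308,0,0,0.6]]]'

```text
clock: 2.15
tcp_pos: [0.4606, 0.3502, 0.4214]
tcp_rot: [[-0.31, 0.951, 0.0], [0.951, 0.31, 0.001], [0.0, 0.001, -1.0]]
contact_force: [0.9, 1.3, -0.9]
finger_gap: 0.0929
finger_force: 0.0
```

```bash
cat >> h.py <<'E'
from scipy.spatial.transform import Rotation as Ro
def rot(x,tilt=0):
    "tool rot: handle direction x (world), rolled by tilt deg about it"
    x=np.array([x[0],x[1],0.])/np.hypot(*x[:2]);z=np.array([0,0,-1.]);R=np.c_[x,np.cross(z,x),z]
    return Ro.from_rotvec(x*np.radians(tilt)).as_matrix()@R
def inc(p,R,o=None):
    o=o or get_obs();R0=o["tcp_rot"]
    return np.r_[R0.T@(np.array(p)-o["tcp_pos"])/.75,Ro.from_matrix(R0.T@R).as_rotvec()/(np.pi/2)].round(4).tolist()
E
python3 - <<'E'
from h import *
o=get_obs();print(o["tcp_pos"],o["joint_positions"].round(3),o["tcp_rot"].round(3).tolist())
print(inc([.594,-.25,.30],rot([1,-.03])))
print(inc([.594,-.15,.42],rot([1,-.03])))
E
```

```text
[0.46055213 0.35016504 0.42138833] [-0.851  0.39   0.277  1.187 -0.104  1.578 -0.28 ] [[-0.31, 0.951, 0.0], [0.951, 0.31, 0.001], [0.0, 0.001, -1.0]]
[-0.816, -0.0794, 0.1614, -0.0001, -0.0005, 1.2201]
[-0.6892, -0.0379, 0.0015, -0.0001, -0.0005, 1.2201]
```

Call:
apply_moves --increments '[[[-0.07,-0.004,0,0,0,0.1],[-0.14,-0.008,0,0,0,0.2],[-0.21,-0.012,0,0,0,0.3],[-0.28,-0.016,0,0,0,0.4],[-0.35,-0.02,0,0,0,0.5],[-0.42,-0.024,0,0,0,0.6],[-0.49,-0.028,0,0,0,0.7],[-0.56,-0.032,0,0,0,0.8],[-0.63,-0.036,0,0,0,0.9],[-0.69,-0.038,0,0,0,1.0]]]'

```text
clock: 3.4
tcp_pos: [0.5956, -0.1503, 0.4213]
tcp_rot: [[0.951, 0.31, 0.0], [0.31, -0.951, -0.0], [0.0, 0.0, -1.0]]
contact_force: [0.8, 0.1, 0.2]
finger_gap: 0.0931
finger_force: 0.0
```

```bash
python3 - <<'E'
from h import *
o=get_obs();print(o["tcp_pos"],o["joint_positions"].round(3))
print(inc([.594,-.25,.22],rot([1,-.03])))
E
```

```text
[ 0.59560945 -0.15030862  0.42129502] [-0.153  0.518  0.733  1.08  -0.339  1.656 -0.775]
[-0.0433, 0.1257, 0.2684, 0.0001, -0.0002, 0.2195]
```

Call:
apply_moves --increments '[[[-0.011,0.032,0.067,0,0,0.06],[-0.022,0.063,0.134,0,0,0.11],[-0.033,0.095,0.2,0,0,0.17],[-0.0433,0.1257,0.2684,0,0,0.2195],[-0.0433,0.1257,0.2684,0,0,0.2195],[-0.0433,0.1257,0.2684,0,0,0.2195]]]' --claw 0.7

```text
clock: 4.15
tcp_pos: [0.5957, -0.2478, 0.2216]
tcp_rot: [[1.0, -0.022, 0.003], [-0.022, -1.0, -0.001], [0.003, 0.001, -1.0]]
contact_force: [0.6, -0.8, 0.2]
finger_gap: 0.0652
finger_force: 0.0
```

```bash
python3 - <<'E'
from h import *
o=get_obs();im,d=snapshot("wrist");print(o["tcp_pos"],o["tcp_rot"].round(3).tolist(),o["joint_positions"].round(3))
cv2.imwrite("pics/w1.png",cv2.cvtColor(im,cv2.COLOR_RGB2BGR))
P=cloud("wrist",d,np.ones(d.shape,bool),o)
H=P[(np.abs(P[:,0]-.61)<.09)&(np.abs(P[:,1]+.25)<.05)&(P[:,2]>.078)&(P[:,2]<.1)]
m=H.mean(0);u=np.linalg.svd(H[:,:2]-m[:2])[2][0];s=(H[:,:2]-m[:2])@u
print(len(H),m.round(4),u.round(3),s.min(),s.max(),cv2.minAreaRect(np.ascontiguousarray(H[:,:2].astype(np.float32))),H[:,2].max())
R=P[(np.hypot(P[:,0]-.729,P[:,1]+.255)<.06)&(P[:,2]>.031)&(P[:,2]<.04)]
A=np.c_[2*R[:,:2],np.ones(len(R))];b=(R[:,:2]**2).sum(1);s=np.linalg.lstsq(A,b,rcond=None)[0]
print("rim",len(R),s[:2],np.sqrt(s[2]+s[0]**2+s[1]**2))
print(inc([.594,-.25,.059],rot([1,-.03])))
E
```

```text
[ 0.59566752 -0.24776767  0.22158007] [[1.0, -0.022, 0.003], [-0.022, -1.0, -0.001], [0.003, 0.001, -1.0]] [-0.041  0.675  0.758  1.411 -0.473  1.239 -0.834]
1258 [ 0.6132 -0.2522  0.0865] [-1.     0.027] -0.05124208774578866 0.05247514916492332 ((0.6125583648681641, -0.2524142861366272), (0.013570976443588734, 0.10373389720916748), 88.59357452392578) 0.08902147065521493
rim 1156 [ 0.72890005 -0.25552158] 0.041128745089685614
[-0.0036, 0.0029, 0.2178, 0.0006, -0.0027, 0.0054]
```

View pics/w1.png

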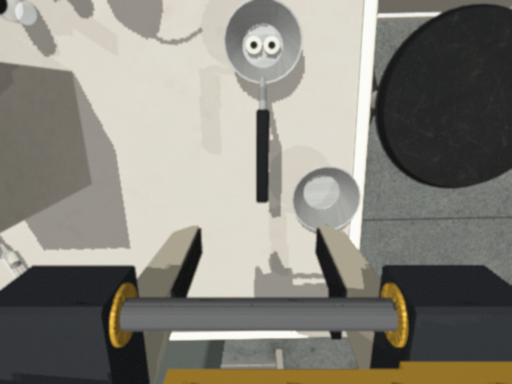

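The wrist view shows both caps in the cup at (264,45), its handle at (262,155), and the second cup at (327,198) near the right finger. I'll check how much room there is beside the second handle before going down.

```bash
python3 - <<'E'
from h import *
z=np.load("side.npz");P=cloud("side",z["d"],np.ones(z["d"].shape,bool))
for zl,zh in((.06,.1),(.03,.04)):
    Q=P[(P[:,0]>.3)&(P[:,0]<.8)&(P[:,1]<-.285)&(P[:,1]>-.5)&(P[:,2]>zl)&(P[:,2]<zh)]
    print(len(Q),np.percentile(Q,[1,50,99],axis=0).round(3).tolist(),cv2.minAreaRect(np.ascontiguousarray(Q[:,:2].astype(np.float32))))
o=get_obs();print(inc([.595,-.2516,.12],rot([1,-.027])),inc([.595,-.2516,.059],rot([1,-.027])))
E
```

```text
907 [[0.38, -0.348, 0.066], [0.429, -0.342, 0.086], [0.49, -0.331, 0.09]] ((0.43613383173942566, -0.33846232295036316), (0.11502456665039062, 0.015788132324814796), 3.4088430404663086)
502 [[0.503, -0.373, 0.03], [0.561, -0.309, 0.035], [0.757, -0.287, 0.039]] ((0.6300758719444275, -0.3298017382621765), (0.2670857608318329, 0.08643438667058945), 0.5999685525894165)
[-0.0019, 0.0051, 0.1364, 0.0006, -0.0027, 0.0035] [-0.0022, 0.005, 0.2178, 0.0006, -0.0027, 0.0035]
```

Call:
apply_moves --increments '[[[-0.001,0.003,0.06,0,-0.0027,0.0035],[-0.002,0.005,0.12,0,-0.0027,0.0035],[-0.002,0.005,0.16,0,-0.0027,0.0035],[-0.002,0.005,0.19,0,-0.0027,0.0035],[-0.002,0.005,0.21,0,-0.0027,0.0035],[-0.002,0.005,0.2178,0,-0.0027,0.0035],[-0.002,0.005,0.2178,0,-0.0027,0.0035]]]' --claw 0.45

```text
clock: 5.08
tcp_pos: [0.5935, -0.2519, 0.0574]
tcp_rot: [[1.0, -0.029, -0.003], [-0.029, -1.0, -0.0], [-0.003, 0.001, -1.0]]
contact_force: [0.8, -0.1, 0.1]
finger_gap: 0.0419
finger_force: 0.0
```

Call:
apply_moves --increments '[[[0,0,0,0,0,0],[0,0,0,0,0,0],[0,0,0,0,0,0],[0,0,0,0,0,0],[0,0,0,0,0,0],[0,0,0,0,0,0]]]' --claw 0 --newtons 50

```text
clock: 5.82
tcp_pos: [0.5926, -0.2519, 0.0565]
tcp_rot: [[1.0, -0.03, -0.004], [-0.03, -1.0, 0.0], [-0.004, 0.0, -1.0]]
contact_force: [1.1, 0.4, 1.5]
finger_gap: 0.0119
finger_force: 50.0
```

```bash
python3 - <<'E'
from h import *
o=get_obs();print(o["tcp_pos"],o["tcp_rot"].round(3).tolist(),o["finger_force"],o["joint_positions"].round(3))
print(inc([.595,-.2516,.30],rot([1,-.027])),inc([.502,-.13,.36],rot([1,0])))
E
```

```text
[ 0.59264798 -0.25187645  0.05651771] [[1.0, -0.03, -0.004], [-0.03, -1.0, 0.0], [-0.004, 0.0, -1.0]] 49.99934434890747 [ 0.008  0.838  0.657  1.592 -0.601  0.927 -0.724]
[0.0017, -0.0004, -0.3247, 0.0, 0.0028, -0.0017] [-0.1274, -0.1588, -0.4041, -0.0, 0.0028, -0.0189]
```

Call:
apply_moves --increments '[[[0,0,-0.03,0,0.0028,0],[0,0,-0.08,0,0.0028,0],[0,0,-0.14,0,0.0028,0],[0,0,-0.2,0,0.0028,0],[-0.01,-0.02,-0.26,0,0.0028,0],[-0.04,-0.06,-0.32,0,0.0028,-0.01],[-0.07,-0.1,-0.36,0,0.0028,-0.0189],[-0.1,-0.14,-0.39,0,0.0028,-0.0189],[-0.1274,-0.1588,-0.4041,0,0.0028,-0.0189],[-0.1274,-0.1588,-0.4041,0,0.0028,-0.0189]]]'

```text
clock: 7.08
tcp_pos: [0.5013, -0.1298, 0.3623]
tcp_rot: [[1.0, 0.001, 0.004], [0.001, -1.0, 0.001], [0.004, -0.001, -1.0]]
contact_force: [0.6, -0.4, -0.4]
finger_gap: 0.0116
finger_force: 50.0
```

```bash
python3 - <<'E'
from h import *
o=get_obs();im,d=snapshot("side");t=o["tcp_pos"];print(t,o["tcp_rot"].round(3).tolist(),o["joint_positions"].round(3),o["finger_gap"])
cv2.imwrite("pics/s2.png",cv2.cvtColor(im,cv2.COLOR_RGB2BGR))
P=cloud("side",d,np.ones(d.shape,bool))
for r in outline_of("side","cup")[:3]:
    Q=cloud("side",d,r["mask"]);print(r["score"],r["extent"],np.percentile(Q,[2,50,98],axis=0).round(3).tolist())
c=t+[.136,0,0]
Q=P[(np.hypot(P[:,0]-c[0],P[:,1]-c[1])<.055)&(P[:,2]>.25)&(P[:,2]<.35)]
print(len(Q),np.percentile(Q,[1,50,99],axis=0).round(3).tolist())
for lo,hi in((.68,.71),(.58,.6),(.63,.65)):
    q=Q[(Q[:,0]>lo)&(Q[:,0]<hi)]; print(lo,len(q),np.percentile(q[:,2],[1,99]) if len(q) else 0)
E
```

```text
[ 0.50129413 -0.12976023  0.36230246] [[1.0, 0.001, 0.004], [0.001, -1.0, 0.001], [0.004, -0.001, -1.0]] [-0.371  0.36   0.87   1.511 -0.28   1.396 -1.055] 0.011622781093461692
0.57 [150.3, 66.4, 131.6, 52.1] [[0.475, -0.169, 0.303], [0.613, -0.135, 0.33], [0.675, -0.09, 0.393]]
1512 [[0.586, -0.17, 0.301], [0.637, -0.117, 0.322], [0.677, -0.087, 0.343]]
0.68 0 0
0.58 92 [0.32323613 0.34899776]
0.63 394 [0.29892994 0.33406111]
```

View pics/s2.png

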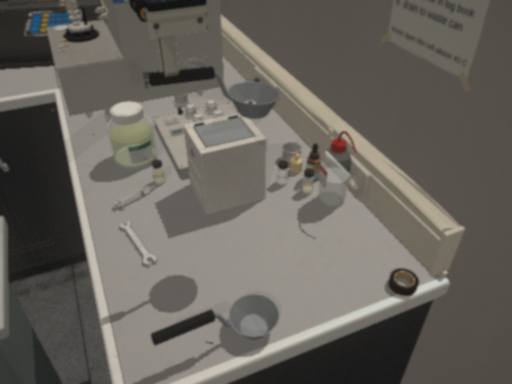

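Both caps left the table with the cup, now at (250,98) in the side view. I'll fit the handle and rim to see whether it sagged in the grip.

```bash
cat >> h.py <<'E'
from scipy.optimize import least_squares
def cupsd(q):
    "approx signed distance of cup-frame points (n,3) to cup/handle surface"
    r=np.hypot(q[:,0],q[:,1]);z=q[:,2]
    a=np.array([25.5,0])/1e3;b=np.array([44,36])/1e3
    def seg(a,b):
        ab=b-a;w=np.c_[r,z]-a;t=np.clip(w@ab/(ab@ab),0,1);return np.linalg.norm(w-t[:,None]*ab,axis=1)
    wall=np.maximum(np.abs(seg(a-[.00125,0],b-[.00125,0]))-.00125,0)
    bot=seg(np.array([0,.00125]),np.array([.0255,.00125]))
    h=np.abs(q-[-.12,0,.078])-[.05,.007,.009]
    hd=np.abs(np.linalg.norm(np.maximum(h,0),axis=1)+np.minimum(h.max(1),0))
    return np.minimum(np.minimum(wall,bot),hd)
def fitcup(P,R0,p0):
    f=lambda v:cupsd((P-(p0+v[:3]))@(R0@Ro.from_rotvec(v[3:]).as_matrix()))
    s=least_squares(f,np.zeros(6),loss="soft_l1",f_scale=.002)
    return p0+s.x[:3],R0@Ro.from_rotvec(s.x[3:]).as_matrix(),np.median(f(s.x))
E
python3 - <<'E'
from h import *
o=get_obs();R=o["tcp_rot"];F=R@np.diag([1,-1,-1]);t=o["tcp_pos"]
p0=t+.0215*-R[:,2]-F@[-.136,0,.078];print("pred",p0.round(4))
for c in("side","scene"):
    im,d=snapshot(c);P=cloud(c,d,np.ones(d.shape,bool))
    q=(P-p0)@F;P=P[((np.abs(q[:,1])<.05)&(q[:,0]>-.05)&(q[:,0]<.05)&(q[:,2]>-.015)&(q[:,2]<.045))|((np.abs(q[:,1])<.015)&(q[:,0]>-.11)&(q[:,0]<-.06)&(np.abs(q[:,2]-.078)<.02))]
    p,Rf,e=fitcup(P,F,p0);print(c,len(P),p.round(4),Ro.from_matrix(F.T@Rf).as_euler("xyz",degrees=True).round(2),e)
E
```

```text
pred [ 0.638  -0.1306  0.3043]
side 1876 [ 0.6359 -0.1314  0.2969] [-0.85  3.15 -0.21] 0.0
scene 1177 [ 0.6336 -0.1278  0.2943] [0.79 3.86 0.78] 0.0
```

```bash
cat >> h.py <<'E'
PC=np.array([.136,0,0]);import json,os
def goal(theta,ry,rz,x=.637,hinge=.085,top=.165):
    "tool pose for cup rolled theta, low rim at flap y=ry, z=rz (m rel. bin top)"
    g=json.load(open("grasp.json"));Rt=np.array(g["R"]);pt=np.array(g["p"])
    Rc=Ro.from_euler("x",theta,degrees=True).as_matrix()
    pc=np.array([x,hinge+ry,top+rz])-Rc@[0,-.044,.036]
    R=Rc@Rt.T;return pc-R@pt,R
def setgrasp(o,p,Rc):
    R=o["tcp_rot"];json.dump(dict(R=(R.T@Rc).tolist(),p=(R.T@(p-o["tcp_pos"])).tolist()),open("grasp.json","w"))
E
python3 - <<'E'
from h import *
o=get_obs();F=o["tcp_rot"]@np.diag([1.,-1,-1])@Ro.from_euler("y",3.4,degrees=True).as_matrix()
setgrasp(o,np.array([.635,-.1296,.296]),F)
for a in((30,-.065,.10),(60,-.065,.07),(70,-.065,.03)):
    p,R=goal(*a);print(a,p.round(4),inc(p,R,o))
E
```

```text
(30, -0.065, 0.1) [0.5005 0.0472 0.3034] [-0.0023, -0.2372, 0.075, 0.3336, 0.037, 0.0091]
(60, -0.065, 0.07) [0.5005 0.0244 0.2818] [-0.0023, -0.2068, 0.1037, 0.6668, 0.0342, 0.0189]
(70, -0.065, 0.03) [0.5005 0.0162 0.2419] [-0.0022, -0.1959, 0.1569, 0.7779, 0.0328, 0.0222]
```

Call:
apply_moves --increments '[[[0,-0.03,0,0.05,0.037,0],[-0.001,-0.07,0.01,0.12,0.037,0.003],[-0.002,-0.12,0.03,0.2,0.037,0.006],[-0.002,-0.16,0.05,0.28,0.037,0.008],[-0.002,-0.2,0.065,0.35,0.037,0.009],[-0.002,-0.22,0.08,0.43,0.037,0.012],[-0.002,-0.225,0.09,0.51,0.036,0.015],[-0.002,-0.22,0.1,0.59,0.035,0.017],[-0.0023,-0.2068,0.1037,0.6668,0.0342,0.0189],[-0.0023,-0.2068,0.1037,0.6668,0.0342,0.0189]]]'

```text
clock: 8.52
tcp_pos: [0.5007, 0.0218, 0.2787]
tcp_rot: [[0.998, -0.008, 0.061], [-0.057, -0.501, 0.863], [0.024, -0.865, -0.501]]
contact_force: [0.1, 0.2, -1.2]
finger_gap: 0.012
finger_force: 50.1
```

```bash
cat > look.py <<'E'
from h import *
import sys
o=get_obs();R=o["tcp_rot"];t=o["tcp_pos"];g=json.load(open("grasp.json"))
F=R@np.array(g["R"]);p0=t+R@np.array(g["p"]);print("q",o["joint_positions"].round(3),"pred",p0.round(4),Ro.from_matrix(F).as_euler("xyz",degrees=True).round(2))
for c in("side","scene"):
    im,d=snapshot(c);P=cloud(c,d,np.ones(d.shape,bool))
    cv2.imwrite(f"pics/{sys.argv[1]}_{c}.png",cv2.cvtColor(im,cv2.COLOR_RGB2BGR))
    q=(P-p0)@F;P=P[((np.abs(q[:,1])<.05)&(q[:,0]>-.05)&(q[:,0]<.05)&(q[:,2]>-.015)&(q[:,2]<.045))|((np.abs(q[:,1])<.015)&(q[:,0]>-.11)&(q[:,0]<-.06)&(np.abs(q[:,2]-.078)<.02))]
    p,Rf,e=fitcup(P,F,p0);low=p+Rf@[0,-.044,.036];print(c,len(P),p.round(4),Ro.from_matrix(Rf).as_euler("xyz",degrees=True).round(2),"rim",(low-[.637,.085,.165]).round(4))
E
python3 look.py a
```

```text
q [ 0.138  0.622  0.551  1.818 -1.057  1.7   -0.494] pred [0.6372 0.0698 0.2511] [59.9   0.35 -0.3 ]
side 946 [0.641  0.0623 0.2523] [ -56.63   30.02 -163.04] rim [-0.0213 -0.0366  0.1363]
scene 1550 [0.6386 0.0686 0.2495] [58.97  0.49 -1.02] rim [ 0.0005 -0.0699  0.0653]
```

```bash
python3 - <<'E'
from h import *
o=get_obs()
for a in((68,-.065,.03),(69,-.065,.0),(69,-.065,-.014),(80,-.055,-.02),(90,-.047,-.022),(97,-.047,-.022)):
    p,R=goal(*a);print(a,p.round(4),inc(p,R,o))
E
```

```text
(68, -0.065, 0.03) [0.5005 0.0178 0.242 ] [-0.0015, 0.0503, 0.0188, 0.0896, 0.0002, 0.0055]
(69, -0.065, 0.0) [0.5005 0.017  0.2119] [-0.0026, 0.0856, 0.0379, 0.1006, 0.0002, 0.0062]
(69, -0.065, -0.014) [0.5005 0.017  0.1979] [-0.0032, 0.1017, 0.0472, 0.1006, 0.0002, 0.0062]
(80, -0.055, -0.02) [0.5005 0.0181 0.1905] [-0.0036, 0.1096, 0.0534, 0.2227, 0.0002, 0.0134]
(90, -0.047, -0.022) [0.5005 0.0184 0.1858] [-0.0038, 0.1149, 0.0569, 0.3336, 0.0002, 0.02]
(97, -0.047, -0.022) [0.5005 0.0133 0.1831] [-0.0035, 0.1214, 0.0529, 0.4112, 0.0003, 0.0246]
```

Call:
apply_moves --increments '[[[-0.0008,0.025,0.009,0.045,0,0.003],[-0.0015,0.05,0.0188,0.09,0,0.0055],[-0.002,0.07,0.03,0.1,0,0.006],[-0.0026,0.0856,0.0379,0.1006,0,0.0062],[-0.003,0.094,0.043,0.1006,0,0.0062],[-0.0032,0.1017,0.0472,0.1006,0,0.0062],[-0.0032,0.1017,0.0472,0.1006,0,0.0062],[-0.0032,0.1017,0.0472,0.1006,0,0.0062],[-0.0032,0.1017,0.0472,0.1006,0,0.0062]]]'

```text
clock: 9.75
tcp_pos: [0.5003, 0.0177, 0.1988]
tcp_rot: [[0.998, 0.002, 0.059], [-0.054, -0.357, 0.933], [0.022, -0.934, -0.356]]
contact_force: [-0.2, 0.1, 0.1]
finger_gap: 0.0117
finger_force: 50.0
```

```bash
python3 look.py b; python3 - <<'E'
import cv2,numpy as np
a=cv2.imread("pics/b_scene.png")[120:320,110:350];b=cv2.imread("pics/b_side.png")[40:240,120:360]
cv2.imwrite("pics/b.png",cv2.resize(np.hstack([a,b]),None,fx=1.6,fy=1.6))
E
```

```text
q [ 0.244  0.831  0.466  1.86  -1.121  1.735 -0.267] pred [0.6367 0.0702 0.1803] [ 6.909e+01 -8.000e-02  6.000e-02]
side 1407 [0.6445 0.0605 0.1834] [ 66.99  21.41 -14.27] rim [-0.0143 -0.0709 -0.0062]
scene 2064 [0.6369 0.0706 0.1787] [73.42  4.1   0.39] rim [-0.002  -0.0614 -0.0181]
```

View pics/b.png

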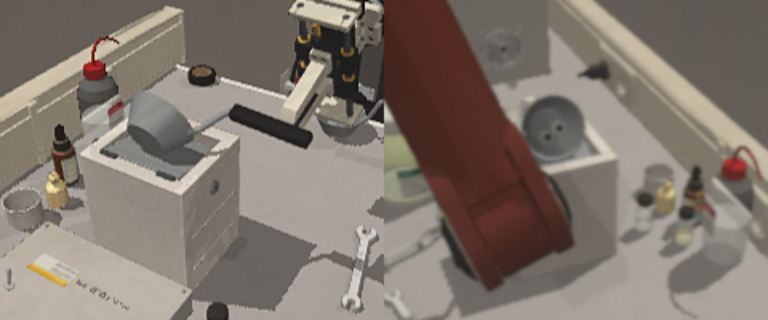

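The left crop shows the cup's rim pressing the flap down at (150,150). The right crop shows both caps still in the cup at (545,133). Next I'll tip it.

```bash
python3 - <<'E'
from h import *
o=get_obs()
for a in((69,-.065,-.014),(75,-.059,-.018),(80,-.055,-.02),(85,-.05,-.021),(90,-.047,-.022),(95,-.047,-.022)):
    p,R=goal(*a);print(a,p.round(4),inc(p,R,o))
E
```

```text
(69, -0.065, -0.014) [0.5005 0.017  0.1979] [0.0005, 0.0013, -0.0005, -0.0011, 0.0004, 0.0007]
(75, -0.059, -0.018) [0.5005 0.0181 0.1934] [0.0003, 0.0064, 0.0031, 0.0654, 0.0004, 0.0047]
(80, -0.055, -0.02) [0.5005 0.0181 0.1905] [0.0002, 0.01, 0.0044, 0.1209, 0.0004, 0.0079]
(85, -0.05, -0.021) [0.5005 0.0192 0.1883] [0.0, 0.0122, 0.0068, 0.1764, 0.0005, 0.0112]
(90, -0.047, -0.022) [0.5005 0.0184 0.1858] [0.0, 0.0158, 0.007, 0.2318, 0.0005, 0.0145]
(95, -0.047, -0.022) [0.5005 0.0147 0.1839] [0.0002, 0.0198, 0.0034, 0.2873, 0.0005, 0.0178]
```

Call:
apply_moves --increments '[[[0.0003,0.0064,0.0031,0.0654,0,0.0047],[0.0002,0.01,0.0044,0.1209,0,0.0079],[0,0.0122,0.0068,0.1764,0,0.0112],[0,0.0158,0.007,0.2318,0,0.0145],[0,0.0158,0.007,0.2318,0,0.0145],[0,0.0158,0.007,0.2318,0,0.0145],[0,0.0158,0.007,0.2318,0,0.0145],[0,0.0158,0.007,0.2318,0,0.0145]]]'

```text
clock: 10.85
tcp_pos: [0.5006, 0.0185, 0.1862]
tcp_rot: [[0.998, 0.001, 0.058], [-0.058, -0.001, 0.998], [0.001, -1.0, -0.001]]
contact_force: [-1.2, -0.5, 0.1]
finger_gap: 0.0116
finger_force: 50.0
```

```bash
python3 look.py c; python3 - <<'E'
import cv2,numpy as np
a=cv2.imread("pics/c_scene.png")[120:320,110:350];b=cv2.imread("pics/c_side.png")[40:240,120:360]
cv2.imwrite("pics/c.png",cv2.resize(np.hstack([a,b]),None,fx=1.6,fy=1.6))
E
```

```text
q [ 0.383  1.049  0.291  1.819 -1.163  1.92  -0.157] pred [0.637  0.0743 0.1874] [ 8.993e+01 -4.000e-02  7.000e-02]
side 1271 [0.6398 0.0617 0.186 ] [92.    3.08 -1.15] rim [-0.0003 -0.0577 -0.0241]
scene 2047 [0.6416 0.0678 0.1826] [91.97  3.42 -1.87] rim [ 0.0007 -0.0515 -0.0276]
```

View pics/c.png

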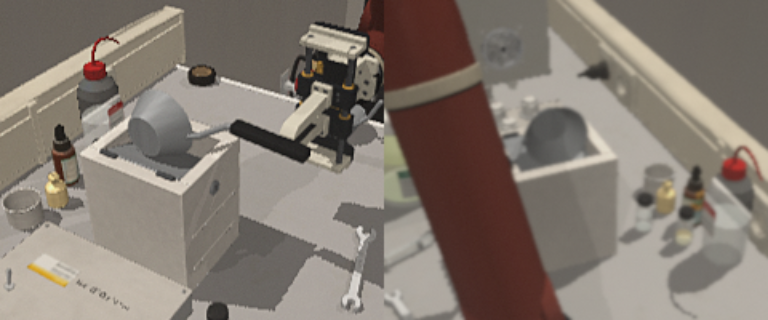

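Call:
apply_moves --increments '[[[0.0002,0.002,-0.001,0.03,0,0.002],[0.0002,0.004,-0.003,0.06,0,0.003],[0.0002,0.004,-0.003,0.06,0,0.003],[0.0002,0.004,-0.003,0.06,0,0.003],[0.0002,0.004,-0.003,0.06,0,0.003],[0.0002,0.004,-0.003,0.06,0,0.003]]]'

```text
clock: 11.7
tcp_pos: [0.5005, 0.0163, 0.1828]
tcp_rot: [[0.998, 0.001, 0.058], [-0.058, 0.094, 0.994], [-0.005, -0.996, 0.093]]
contact_force: [0.2, -1.6, 0.5]
finger_gap: 0.0119
finger_force: 50.0
```

```bash
python3 look.py d; python3 - <<'E'
from h import *
for c in("scene","side"):
    snapshot(c)
    for r in outline_of(c,"cap_0"):print(c,"cap",round(r["score"],2),r["extent"])
a=cv2.imread("pics/d_scene.png")[170:270,150:270];b=cv2.imread("pics/d_side.png")[80:180,170:290]
cv2.imwrite("pics/d.png",cv2.resize(np.hstack([a,b]),None,fx=3.2,fy=3.2,interpolation=2))
o=get_obs()
for a in((90,-.055,-.01),(90,-.06,.02),(80,-.065,.06),(60,-.065,.10)):
    p,R=goal(*a);print(a,p.round(4),inc(p,R,o))
E
```

```text
q [ 0.432  1.104  0.212  1.801 -1.158  1.939 -0.15 ] pred [0.6369 0.0717 0.1893] [ 9.537e+01 -4.000e-02  7.000e-02]
side 1263 [0.6389 0.0597 0.187 ] [97.29  0.54 -0.13] rim [ 0.0014 -0.0554 -0.0262]
scene 2041 [0.6418 0.0651 0.183 ] [95.69  2.7  -2.06] rim [ 0.0015 -0.0513 -0.0293]
(90, -0.055, -0.01) [0.5005 0.0104 0.1978] [0.0004, -0.021, -0.0057, -0.06, 0.0005, -0.0034]
(90, -0.06, 0.02) [0.5005 0.0054 0.2278] [0.0006, -0.0614, -0.0086, -0.06, 0.0005, -0.0034]
(80, -0.065, 0.06) [0.5005 0.0081 0.2705] [0.0001, -0.1178, 0.0004, -0.1709, 0.0005, -0.01]
(60, -0.065, 0.1) [0.5005 0.0244 0.3118] [-0.0015, -0.1706, 0.0271, -0.3927, 0.0005, -0.0231]
```

View pics/d.png

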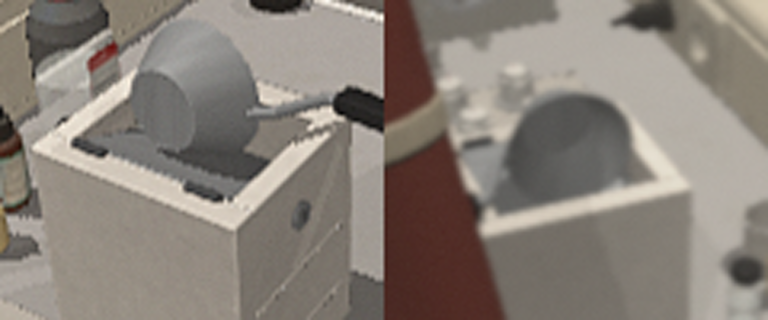

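No caps show in the cup mouth at (570,140) in the right crop. I'll raise the cup straight up, still rolled.

Call:
apply_moves --increments '[[[0.0002,-0.01,-0.003,-0.03,0,-0.002],[0.0004,-0.021,-0.0057,-0.06,0,-0.0034],[0.0005,-0.04,-0.007,-0.06,0,-0.0034],[0.0006,-0.0614,-0.0086,-0.06,0,-0.0034],[0.0003,-0.09,-0.004,-0.11,0,-0.007],[0.0001,-0.1178,0.0004,-0.1709,0,-0.01],[0,-0.145,0.013,-0.28,0,-0.016],[-0.0015,-0.1706,0.0271,-0.3927,0,-0.0231],[-0.0015,-0.1706,0.0271,-0.3927,0,-0.0231]]]'

```text
clock: 13.12
tcp_pos: [0.5007, 0.0262, 0.3168]
tcp_rot: [[0.998, 0.012, 0.06], [-0.046, -0.502, 0.864], [0.04, -0.865, -0.5]]
contact_force: [-0.6, -0.6, -0.2]
finger_gap: 0.0117
finger_force: 50.1
```

```bash
python3 look.py e; python3 - <<'E'
from h import *
for c in("scene","side"):
    im,d=snapshot(c)
    for r in outline_of(c,"cap_0"):print(c,"cap",round(r["score"],2),r["extent"])
    for r in outline_of(c,"flap")[:1]:
        P=cloud(c,d,r["mask"]);A=np.c_[P[:,:2],np.ones(len(P))];P=P[np.abs(P[:,2]-.165)<.03];A=np.c_[P[:,:2]-[.637,.04],np.ones(len(P))];print("flap",r["score"],len(P),np.linalg.lstsq(A,P[:,2],rcond=None)[0].round(3))
a=cv2.imread("pics/e_scene.png")[120:270,110:290];b=cv2.imread("pics/e_side.png")[40:190,140:320]
cv2.imwrite("pics/e.png",cv2.resize(np.hstack([a,b]),None,fx=2.2,fy=2.2,interpolation=2))
E
```

```text
q [ 0.191  0.547  0.445  1.779 -1.024  1.683 -0.59 ] pred [0.6371 0.0757 0.2914] [59.89 -0.58  0.32]
side 1387 [0.6403 0.0693 0.2923] [59.79  5.24 -4.39] rim [-0.0025 -0.0687  0.1074]
scene 1712 [0.6384 0.0711 0.2854] [59.22 -0.37 -0.93] rim [ 0.0007 -0.0674  0.101 ]
flap 0.92 1442 [-0.002 -0.001  0.165]
flap 0.61 1031 [ 0.    -0.002  0.166]
```

View pics/e.png

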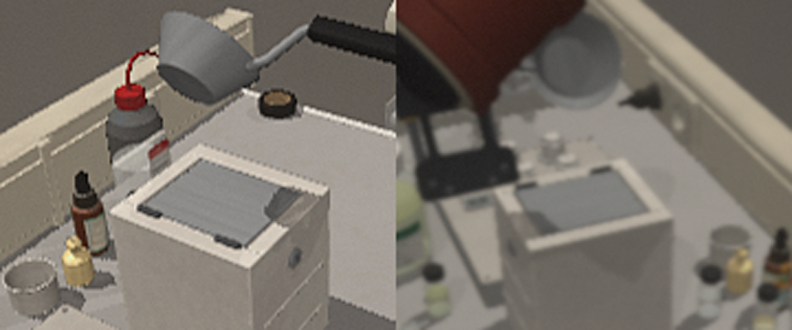

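The flap is shut and clear, and the cup interior at (580,60) in the right crop is empty. Next I'll roll it upright and carry it back to its place.

```bash
python3 - <<'E'
from h import *
o=get_obs();g=json.load(open("grasp.json"));Rt=np.array(g["R"]);pt=np.array(g["p"])
def up(c,yaw=-1.6):
    R=Ro.from_euler("z",yaw,degrees=True).as_matrix()@Rt.T;return np.array(c)-R@pt,R
for a in([.68,-.05,.28],[.729,-.25,.2],[.729,-.25,.1]):
    p,R=up(a);print(p.round(3),inc(p,R,o))
E
```

```text
[ 0.544 -0.047  0.336] [0.0633, 0.018, -0.0956, -0.6671, 0.0112, -0.0251]
[ 0.593 -0.247  0.256] [0.1396, 0.2433, -0.2694, -0.6671, 0.0112, -0.0251]
[ 0.593 -0.247  0.156] [0.1362, 0.3588, -0.203, -0.6671, 0.0112, -0.0251]
```

Call:
apply_moves --increments '[[[0.01,0.003,-0.016,-0.11,0,-0.004],[0.02,0.006,-0.032,-0.22,0,-0.008],[0.03,0.009,-0.048,-0.33,0.005,-0.012],[0.042,0.012,-0.064,-0.44,0.008,-0.016],[0.053,0.015,-0.08,-0.55,0.01,-0.02],[0.0633,0.018,-0.0956,-0.6671,0.0112,-0.0251],[0.082,0.074,-0.139,-0.6671,0.0112,-0.0251],[0.101,0.13,-0.182,-0.6671,0.0112,-0.0251],[0.12,0.187,-0.226,-0.6671,0.0112,-0.0251],[0.1396,0.2433,-0.2694,-0.6671,0.0112,-0.0251]]]'

```text
clock: 14.78
tcp_pos: [0.593, -0.2477, 0.2555]
tcp_rot: [[0.998, -0.026, 0.06], [-0.026, -1.0, -0.0], [0.06, -0.001, -0.998]]
contact_force: [-0.3, 0.8, 0.6]
finger_gap: 0.0114
finger_force: 50.0
```

Call:
apply_moves --increments '[[[0,0,0,0,0,0],[0,0,0,0,0,0],[0,0,0,0,0,0]]]'

```text
clock: 15.15
tcp_pos: [0.5938, -0.245, 0.2579]
tcp_rot: [[0.998, -0.024, 0.063], [-0.024, -1.0, -0.001], [0.063, -0.0, -0.998]]
contact_force: [-0.2, -0.3, -0.6]
finger_gap: 0.0115
finger_force: 50.0
```

```bash
python3 look.py f; python3 - <<'E'
from h import *
o=get_obs();print(o["tcp_pos"],inc([.593,-.247,.106],o["tcp_rot"],o))
E
```

```text
q [ 1.00e-03  5.82e-01  6.54e-01  1.42e+00 -4.01e-01  1.21e+00 -8.95e-01] pred [ 0.7304 -0.247   0.2028] [ 0.02 -0.22 -1.38]
side 1959 [ 0.7328 -0.2481  0.2052] [-0.12 -1.68 -1.67] rim [ 0.0935 -0.377   0.0763]
scene 795 [ 0.7303 -0.2455  0.2029] [ 0.47 -0.58 -0.56] rim [ 0.0925 -0.3748  0.0735]
[ 0.59376584 -0.24522103  0.25823043] [-0.0139, 0.0023, 0.2025, 0.0, 0.0, 0.0]
```

Call:
apply_moves --increments '[[[-0.004,0,0.06,0,0,0],[-0.008,0,0.12,0,0,0],[-0.0115,0,0.18,0,0,0],[-0.014,0,0.225,0,0,0],[-0.0155,0,0.245,0,0,0],[-0.016,0,0.257,0,0,0],[-0.0167,0,0.265,0,0,0],[-0.0167,0,0.268,0,0,0],[-0.0167,0,0.268,0,0,0]]]'

```text
clock: 16.38
tcp_pos: [0.5937, -0.2473, 0.0569]
tcp_rot: [[0.998, -0.026, 0.064], [-0.026, -1.0, -0.003], [0.064, 0.002, -0.998]]
contact_force: [0.6, -0.3, -1.1]
finger_gap: 0.0117
finger_force: 50.0
```

```bash
python3 look.py g
```

```text
q [ 0.066  0.777  0.53   1.661 -0.557  0.796 -0.747] pred [ 0.7304 -0.2498  0.0019] [-0.09 -0.26 -1.52]
side 2326 [ 0.7257 -0.2588 -0.0015] [-4.7   3.27 -3.28] rim [ 0.0887 -0.3847 -0.1271]
scene 871 [ 7.266e-01 -2.514e-01 -4.000e-04] [-2.66  0.97  0.02] rim [ 0.0903 -0.3787 -0.1274]
```

Call:
apply_moves --increments '[[[0,0,0.001,0,0,0],[0,0,0.002,0,0,0],[0,0,0.002,0,0,0]]]'

```text
clock: 16.85
tcp_pos: [0.5934, -0.2471, 0.0547]
tcp_rot: [[0.998, -0.027, 0.063], [-0.026, -1.0, -0.003], [0.063, 0.001, -0.998]]
contact_force: [0.4, 0.3, -1.3]
finger_gap: 0.0119
finger_force: 50.0
```

Call:
apply_moves --increments '[[[0,0,0,0,0,0],[0,0,0,0,0,0],[0,0,0,0,0,0],[0,0,0,0,0,0],[0,0,-0.02,0,0,0],[0.005,0,-0.08,0,0,0],[0.01,0,-0.16,0,0,0],[0.015,0,-0.22,0,0,0],[0.015,0,-0.25,0,0,0],[0.015,0,-0.25,0,0,0]]]' --claw 0.45

```text
clock: 18.1
tcp_pos: [0.5937, -0.248, 0.2458]
tcp_rot: [[0.997, -0.027, 0.068], [-0.027, -1.0, -0.005], [0.068, 0.003, -0.998]]
contact_force: [0.1, -0.7, -0.1]
finger_gap: 0.0415
finger_force: 0.0
```

```bash
python3 - <<'E'
from h import *
for c in("side","scene"):
    im,d=snapshot(c);P=cloud(c,d,np.ones(d.shape,bool));p0=np.array([.73,-.25,.0]);F=Ro.from_euler("z",-1.6,degrees=True).as_matrix()
    cv2.imwrite(f"pics/h_{c}.png",cv2.cvtColor(im,cv2.COLOR_RGB2BGR))
    q=(P-p0)@F;P=P[(np.abs(q[:,1])<.055)&(q[:,0]>-.18)&(q[:,0]<.055)&(q[:,2]>.006)&(q[:,2]<.1)]
    p,R,e=fitcup(P,F,p0);print(c,len(P),p.round(4),Ro.from_matrix(R).as_euler("xyz",degrees=True).round(1))
E
```

```text
side 1770 [ 0.734  -0.2537  0.0038] [-5.7 -2.   1.2]
scene 855 [ 7.311e-01 -2.495e-01  6.000e-04] [-1.  -0.7 -0.5]
```

View pics/h_side.png

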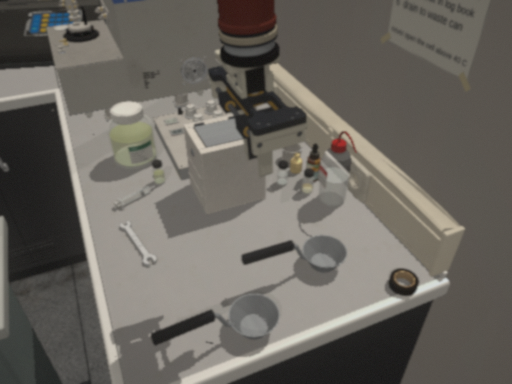

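The emptied cup stands upright at (323,255), the flap is shut at (225,130), and the gripper is clear. I'm handing in.

```bash
python3 -c "
from bench import *
print(job_done())"
```

```text
the job is handed in; nothing more can be done
None
```

I tipped the cup over the pressed-open flap, set it back upright and empty on the worktop, and handed the job in at about 18 s. The flap is shut with no caps on it, but I could not see the caps inside the bin, and no verdict came back.

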